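# Refit the sprung control knob of the tissue slicer's control box

### The arm

A 7-joint arm with a two-finger parallel gripper is mounted at the origin on the work surface. World frame = base frame: x ahead of the robot, y to its left, z up, the work surface at z = 0. Lengths are in m, angles in rad, forces in N, time in s.
With the tool pointing down it reaches from about 0.4 to 0.875 m from the base axis. Payload 19.3 kg.
Tool frame: the origin (TCP) lies at the very end of the fingers, on their centre line; the grasp point (between the pads) lies 19 mm behind it; z points along the fingers, y is the direction in which the jaws open and shut (so a half turn about z gives the same grasp; the last joint's range is limited). The gripper opens to 85 mm and grips with 20 to 120 N. Pads are 22 mm wide; open, the fingers measure 114 mm over their backs; the gripper's body (76 mm by 85 mm) begins 54 mm behind the grasp point. The pads swing forward as they close: fully open they stand 13 mm farther back than shut.
Start: joints at [-1.398, 0.521, -0.036, 1.599, 0.021, 1.021, -0.113], TCP at [0.15, 0.607, 0.231] pointing down, gripper open.
Joint ranges: [-2.91, 2.91], [-0.3, 2.13], [-1.5, 1.42], [0.17, 2.43], [-1.26, 4.41], [0.16, 1.93], [-2.52, 2.52]. Speed limits (rad/s): [1.89, 1.89, 2.39, 2.39, 3.01, 3.01, 3.01].

### API

Orientations are given as [roll, pitch, yaw] about the fixed x, y, z axes, in that order (R = Rz(yaw) Ry(pitch) Rx(roll)).
In Python, from workcell import bot gives the robot as it stands.
- The arm moves only by the tool apply_moves, never from a script. Its argument "commands" is a list of rows, each an object with "travel": the shift along the tool's x, y, z in m, a list of three; "twist": the turn, a rotation vector about the tool's x, y, z in degrees, a list of three; "claw": the finger opening in m, from 0 to 0.0854. A call has 1 to 10 rows; each row is the pose to reach, as a shift and turn from the pose commanded when the call began, along the tool's axes at that moment; what a row does not reach only later rows make up. A row lasts 1/10 s, in which the tool goes at most 50 mm and 8.59 degrees, less where a joint would pass 70% of its speed; a pose out of reach is approached as far as the arm can. A call with a gripper value outside its range is refused whole. The fingers move at their own pace and stop on an object; "force" is the grip in N (left out, the last holds). Time passes only in rows, so rows that repeat a pose let the fingers close. It gives the time, the measured TCP pose, the force and the opening at its end, in the units of the state.
- bot.observe(): the state, without advancing time (a new reading comes with each control period).
- bot.grab_frame(name): name is "scene" or "top" or "wrist"; returns a dict with "frame" (400x640x3 uint8, blue, green, red), "fx", "fy", "cx", "cy" (pixels), "pose" (4x4, takes a point from camera to world coordinates); the wrist camera has in their place "tool_from_camera" (4x4, takes a point from camera to tool coordinates, whose origin is the TCP and whose axes are the flange's). Camera axes: x right, y up, looking along -z (the intrinsics and any distortion apply to the point x, -y, -z); pixel columns grow to the right and rows downward; lengths in m; the calibration is good to about 2 mm. A picture is of the moment at which its call begins: read the wrist's pose just before it. There is no depth.
- bot.job_done(): hands the job in, once; it reports no verdict.
The state is a dict: "clock": time; "qpos": joint angles; "qd": joint speeds; "joint_efforts": joint torques, N m; "position": TCP position; "tool_rot": TCP orientation; "force": force on the tool from outside, world axes, zero at the start; "moment": the same for the moment, N m; "grip_width": finger opening in m.
Only numpy, scipy, OpenCV 4.12 (cv2) and the standard library are available. Lean on these libraries where they do the work, as an engineer would, in place of code of your own. Each camera call takes 0.05 s, during which the arm holds its last target.

### The job

Lift the red cover plate off the two pins on the white control box and set it down (do not drop it) flat on the bench, clear of the box. Then pick up the black knob, turn it so that its D-shaped bore matches the flat of the brass spindle, push it fully home on the spindle and keep pressing until the sprung spindle is pushed all the way in; finish while still holding the knob pressed in there, without letting go. Leave the bottle, the tube rack and the pen cup standing where they are.

Things in the scene. Friction and masses are not known exactly. Their poses are not given: they have to be found in the camera images.
- control_box: Fixed white control box, 150 (x) x 170 (y) x 60 mm high; origin at the centre of its underside. Mid-top stands the brass spindle; 60 mm either side of it along y, steel shoulder posts (14 mm diameter) rise 36 mm above the top, each with a pin (7 mm diameter) 10 mm higher. The cover plate starts on the shoulders, pins through its holes.
- spindle_tip (a point): Centre of the top end of the upright brass D-spindle: 14 mm diameter, flat 3.5 mm from the axis; x axis = direction the flat faces (a white mark on the 34 mm dark disc at its foot, 3 mm thick, shows it too). Unpressed it stands 30 mm above the box's top; the last 4 mm taper to 60 %. Turns stiffly (0.12 N m). Starts 6 mm below the underside of the cover plate, hidden.
- spindle_push (a joint): How far the spindle is pressed straight down, m: 0 is out, 0.008 is fully in (stop). A spring pushes back with 3.5 N at 0, 9.1 N at 0.008.
- cover_grip (a point): Centre of the black grip bar on the red cover plate: bar 14 mm wide (x), 70 mm long (y), 14 mm high, its centre 30 mm above the plate's underside, on two small feet. z points up out of the plate. Lift straight up at least 12 mm to clear the pins.
- knob_center (a point): Centre of the loose black knob, half-way up; it stands upright on the bench. 44 mm (x) x 28 mm (y, two flat parallel sides) x 48 mm high, about 60 g. A white line on top and side marks +x; the flat of its bore is on that side, so when the knob fits, its x axis points as that of spindle_tip (play about 0.2 rad).
- bore_end (a point): Point on the knob's axis at the inner end of its bore, 6 mm below its centre; axes as the knob's. The bore opens downward, 18 mm deep, 16 mm wide, its flat 4.3 mm from the axis. Fully home this point meets spindle_tip: the knob's underside is then 12 mm above the box's top, and 4 mm above it with the spindle pressed fully in.
- cover: The loose red cover plate, 90 (x) x 150 (y) x 5 mm, 0.15 to 0.31 kg, with 11 mm holes 60 mm either side of its middle along y; origin at the centre of its underside, axes as for cover_grip.
- knob: The black knob; origin at the centre of its underside, axes as for knob_center.
- bottle: Amber reagent bottle with a blue cap, 56 mm in diameter, 125 mm high; origin at the centre of its underside. It and the knob stand on opposite sides of the box, either way round.
- tube_rack: Blue tube rack with red-capped tubes, 60 (x) x 130 (y) x 68 mm high; origin at the centre of its underside.
- pen_cup: Grey cup with three pens, 66 mm in diameter, 135 mm high with the pens; origin at the centre of its underside.
There are look-alikes about, which are no part of the job. Several things look just like the knob: the one meant starts farthest from the robot's base. Several things have the shape of the cover; the one meant has the colours described above.

How it is judged:
On the way, in this order (a step that is already met when the one before it is completed fails the run):
1. the cover plate lies flat on the bench, released, clear of the box (height (world z) of cover_grip below 0.036 m and angle between cover_grip's own z axis and vertical below 0.1 rad and horizontal distance between cover_grip and spindle_tip above 0.12 m and contact force between the fingers and cover below 0.1 N), for 0.2 s.
2. the knob is home on the D-spindle, lined up with its flat (z of bore_end in the frame of spindle_tip between -0.003 and 0.003 m and horizontal distance between bore_end and spindle_tip below 0.003 m and angle between the x axis of bore_end and the x axis of spindle_tip, either way round below 0.36 rad and angle between bore_end's own z axis and vertical below 0.12 rad), for 0.2 s.
At the end, for the whole second after the job is handed in: Cover flat on the bench (tilt < 0.1 rad), released, still, its middle > 120 mm from the spindle; knob home on the spindle (within 3 mm, x axes within 0.36 rad, upright within 0.12 rad), spindle pressed in > 5.5 of 8 mm, fingers on the knob (> 1 N) (all of step 1 and all of step 2 and linear speed of cover below 0.02 m/s and value of joint spindle_push above 0.0055 m and contact force between the fingers and knob above 1 N); the arm keeps its last pose, push and grip.
It fails at once if the bottle is shifted more than 20 mm or tipped (distance of bottle from where it was at the start of the episode above 0.02 m or angle between bottle's own z axis and vertical above 0.25 rad).
It fails at once if the tube rack is shifted more than 20 mm or tipped (distance of tube_rack from where it was at the start of the episode above 0.02 m or angle between tube_rack's own z axis and vertical above 0.25 rad).
It fails at once if the pen cup is shifted more than 20 mm or tipped (distance of pen_cup from where it was at the start of the episode above 0.02 m or angle between pen_cup's own z axis and vertical above 0.25 rad).
It fails at once if the cover plate is dropped or thrown (falls at over 1 m/s out of the fingers) (linear speed of cover above 1 m/s and contact force between the fingers and cover below 0.1 N).
It also fails if it takes over 54 s, if anything falls off the work surface, if the arm or the gripper's body presses on something with over 40 N, if the wrist force passes 120 N, or if a joint passes its speed limit or range.

## Working session

There is one attempt and no reset: what is moved stays moved. The work goes in short steps, Python scripts to look and compute and a tool call to move; the robot and the scene stay as the last step left them, time stands still between calls to the robot, and variables do not carry over. Pictures are saved under pics/ and viewed, and the job is handed in when it is done.

Besides the shell and the picture viewer there is one more tool, called after "Emit:" in YAML: its name, and indented under it one key for each argument. apply_moves: Moves the arm, as the interface text tells. Its arguments: {"type":"object","properties":{"commands":{"type":"array"},"force":{"type":"number"}},"required":["commands"]}

```bash
ls; mkdir -p pics
python3 - <<'E'
from workcell import bot
import cv2,numpy as np
np.set_printoptions(precision=4,suppress=True)
print(bot.observe())
for n in ["scene","top","wrist"]:
    f=bot.grab_frame(n)
    cv2.imwrite(f"pics/{n}0.png",f["frame"])
    print(n,{k:v for k,v in f.items() if k!="frame"})
E
```

```text
pics
{'clock': 0.0, 'qpos': array([-1.3982,  0.522 , -0.0363,  1.6   ,  0.0212,  1.0211, -0.1128]), 'qd': array([ 0.0004,  0.0003, -0.0026,  0.0003,  0.0013,  0.0002, -0.0012]), 'joint_efforts': array([  0.0001, -92.7135,   1.9798, -36.993 ,   0.0177,   0.0084,
        -0.0001]), 'position': array([0.1502, 0.6063, 0.2307]), 'tool_rot': array([-3.1404,  0.0001,  2.8988]), 'force': array([ 0.1474, -0.6178, -0.2749]), 'moment': array([-0.002 ,  0.0358,  0.0021]), 'grip_width': 0.08544456844939317}
scene {'fx': 432.64242724508307, 'fy': 432.64242724508307, 'cx': 312.9221856724521, 'cy': 193.91197846755327, 'pose': array([[ 0.4308, -0.7444,  0.5102,  1.0495],
       [ 0.9024,  0.3574, -0.2405, -0.2128],
       [-0.0033,  0.5641,  0.8257,  0.9083],
       [ 0.    ,  0.    ,  0.    ,  1.    ]])}
top {'fx': 407.9367353740863, 'fy': 407.9367353740863, 'cx': 318.21808940419885, 'cy': 204.96142061965293, 'pose': array([[ 0.0258,  0.9802, -0.1964,  0.3673],
       [-0.9996,  0.028 ,  0.0087,  0.0091],
       [ 0.0141,  0.1961,  0.9805,  0.9908],
       [ 0.    ,  0.    ,  0.    ,  1.    ]])}
wrist {'fx': 308.86461500793973, 'fy': 308.86461500793973, 'cx': 319.41619334495425, 'cy': 198.23617387302946, 'tool_from_camera': array([[-0.0015,  0.9639,  0.2661,  0.0689],
       [ 1.    ,  0.0016, -0.0001, -0.0002],
       [-0.0005,  0.2661, -0.9639, -0.1436],
       [ 0.    ,  0.    ,  0.    ,  1.    ]])}
```

View pics/scene0.png

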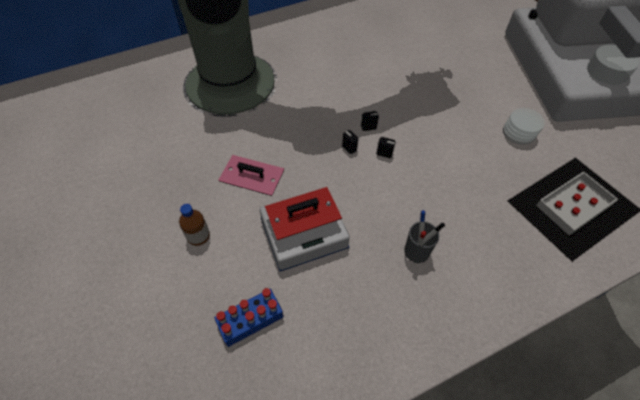

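View pics/top0.png

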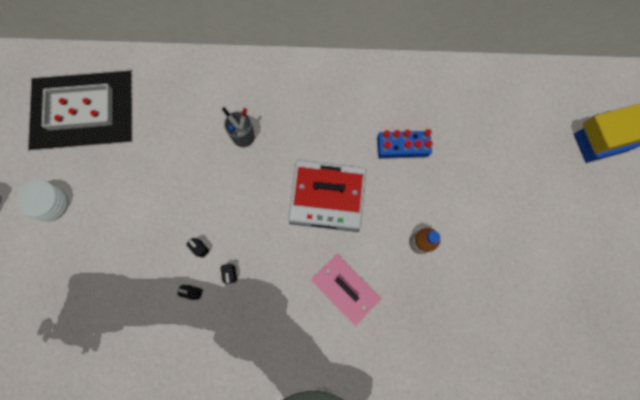

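View pics/wrist0.png

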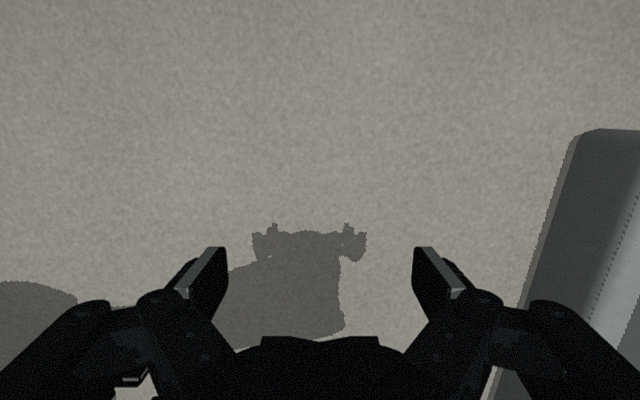

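Scene view: the red cover with its grip is on the box at about (303,208), three black knobs at (350,140), (370,120) and (385,147), the bottle at (193,225), the rack at (250,315) and the cup at (421,243). In the top view the cover bar is at (329,187), the knobs at (198,247), (230,272) and (190,292), and the pink decoy plate at (346,290). Next I'll measure them.

```bash
cat > h.py <<'E'
import numpy as np,cv2
from scipy.spatial.transform import Rotation as R
np.set_printoptions(precision=4,suppress=True)
def tool_T(obs):
    T=np.eye(4);T[:3,:3]=R.from_euler('xyz',obs['tool_rot']).as_matrix();T[:3,3]=obs['position'];return T
def campose(f,obs=None):
    return f['pose'] if 'pose' in f else tool_T(obs)@f['tool_from_camera']
def ray(f,uv,P):
    d=np.array([(uv[0]-f['cx'])/f['fx'],-(uv[1]-f['cy'])/f['fy'],-1.0]);d=P[:3,:3]@d
    return P[:3,3],d/np.linalg.norm(d)
def onz(f,uv,P,z):
    o,d=ray(f,uv,P);return o+d*(z-o[2])/d[2]
def tri(r1,r2):
    (o1,d1),(o2,d2)=r1,r2
    A=np.stack([d1,-d2],1);s=np.linalg.lstsq(A,o2-o1,rcond=None)[0]
    a=o1+d1*s[0];b=o2+d2*s[1];return (a+b)/2,np.linalg.norm(a-b)
def proj(f,P,p):
    q=np.linalg.inv(P)@np.append(p,1);return np.array([f['cx']+f['fx']*q[0]/-q[2],f['cy']+f['fy']*q[1]/q[2]])
E
python3 - <<'E'
from h import *
from workcell import bot
import cv2
for n,(x,y,w,h) in {"scene":(160,90,300,260),"top":(160,90,300,250)}.items():
    f=bot.grab_frame(n); im=f["frame"]
    g=im[y:y+h,x:x+w]; cv2.imwrite(f"pics/{n}1.png",cv2.resize(g,None,fx=2.3,fy=2.3,interpolation=cv2.INTER_CUBIC))
    hsv=cv2.cvtColor(im,cv2.COLOR_BGR2HSV)
    for nm,m in {"red":cv2.inRange(hsv,(0,180,90),(8,255,255))|cv2.inRange(hsv,(174,180,90),(180,255,255)),"black":cv2.inRange(im,(0,0,0),(38,38,38))}.items():
        k,l,s,c=cv2.connectedComponentsWithStats(m)
        for i in range(1,k):
            if s[i][4]>25 and x<c[i][0]<x+w and y<c[i][1]<y+h: print(n,nm,s[i],c[i])
E
```

```text
scene red [ 267  189   73   50 1536] [302.526  213.8424]
scene red [241 301   6   7  26] [243.5769 303.8077]
scene red [230 307   6   7  28] [232.1429 309.8929]
scene red [218 313   6   7  32] [220.2188 315.9375]
scene red [222 324   8   8  33] [225.7879 327.9394]
scene black [361 111  18  20 268] [369.0187 120.9813]
scene black [342 131  16  23 243] [349.5844 142.3868]
scene black [377 138  17  20 236] [384.7161 148.1568]
scene black [238 164  25  14 133] [250.4962 168.7669]
scene black [288 199  30  19 213] [302.4977 206.0282]
scene black [411 224   8  17  91] [414.9121 231.9121]
scene black [425 224   9   9  48] [428.0208 227.5833]
scene black [435 224   9   8  32] [438.9062 227.2188]
scene black [425 234  13  11  68] [432.1765 240.    ]
scene black [405 237  28  25 371] [416.5849 251.7116]
scene black [302 238  20  10  81] [311.9506 242.3951]
top red [ 295  168   67   43 2016] [327.999  189.1131]
top black [315 183  28   8 108] [328.6296 186.1944]
top black [191 240  17  16 148] [199.8243 248.25  ]
top black [223 265  13  17 110] [230.5909 271.8182]
top black [178 286  24  13 198] [191.096  292.0707]
```

View pics/scene1.png

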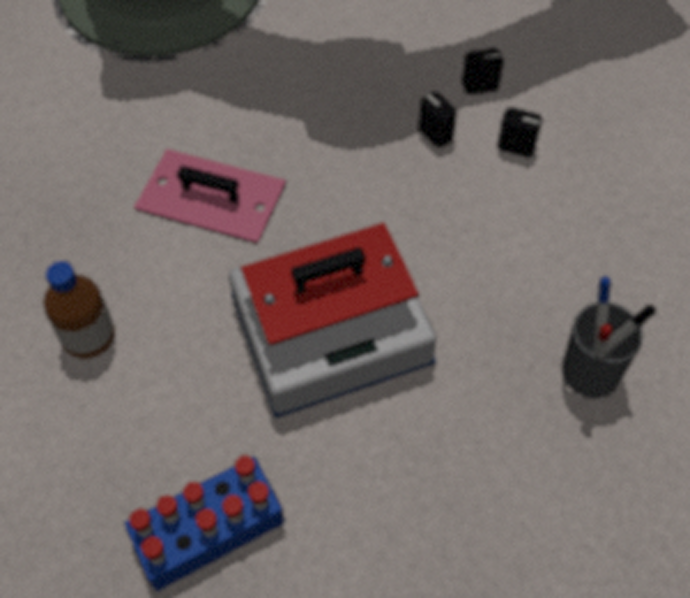

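View pics/top1.png

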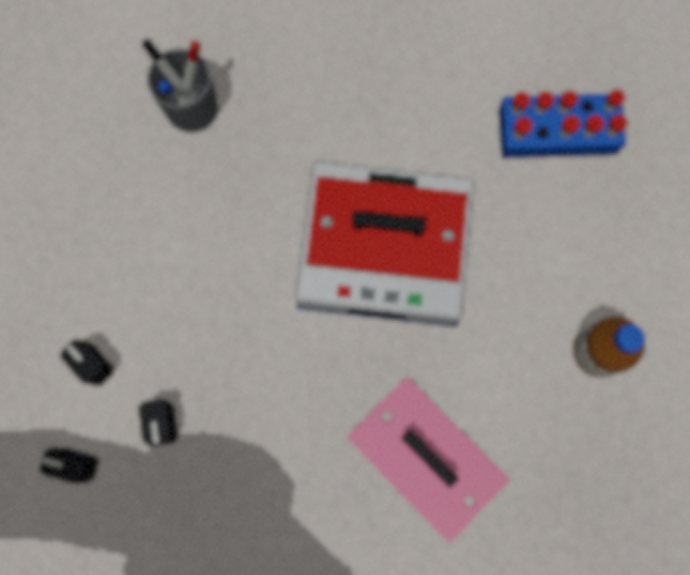

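Run:
```python
from h import *
from workcell import bot
s=bot.grab_frame("scene");t=bot.grab_frame("top")
S=s['pose'];T=t['pose']
print("bar",tri(ray(s,(303,206),S),ray(t,(329,186.5),T)))
print("bar top z=.128", onz(t,(329,186.5),T,.128))
# cover holes / pins
for n,p in {"A":(303,187),"B":(355,191)}.items(): print(n,onz(t,p,T,.10))
for n,a,b in [("k198",(199,247),(0,0)),("k230",(230,272),0),("k190",(190,292),0),]:
    print(n,onz(t,a,T,.03))
for p in [(350,141),(370,121),(385,147)]: print("s",p,onz(s,p,S,.03))
for n,p,z in [("bottlecap",(434,238),.12),("rackctr",(405,141),.06),("cup",(239,127),.08),("pink",(346,290),.01)]: print(n,onz(t,p,T,z))
for n,p,z in [("bottlecap",(187,210),.12),("rackctr",(249,311),.06),("cup",(421,235),.09),("pink",(251,174),.01)]: print(n,onz(s,p,S,z))
```

```text
bar (array([ 0.5835, -0.0192,  0.1241]), np.float64(0.004083954236320357))
bar top z=.128 [ 0.5818 -0.021   0.128 ]
A [0.5859 0.0364 0.1   ]
B [ 0.5801 -0.0806  0.1   ]
k198 [0.4514 0.2773 0.03  ]
k230 [0.3955 0.201  0.03  ]
k190 [0.3479 0.2893 0.03  ]
s (350, 141) [0.3947 0.2067 0.03  ]
s (370, 121) [0.3541 0.2915 0.03  ]
s (385, 147) [0.4535 0.2804 0.03  ]
bottlecap [ 0.4765 -0.2495  0.12  ]
rackctr [ 0.7169 -0.2042  0.06  ]
cup [0.7321 0.1928 0.08  ]
pink [ 0.3614 -0.0703  0.01  ]
bottlecap [ 0.4828 -0.2458  0.12  ]
rackctr [ 0.7264 -0.2037  0.06  ]
cup [0.7409 0.1888 0.09  ]
pink [ 0.3683 -0.0692  0.01  ]
```

Triangulated bar centre is (0.583, -0.020, 0.124), against 0.126 expected. The two pins are 0.117 m apart, so the cover yaw is about -0.05. The farthest knob is at (0.452, 0.279), 0.53 m from the base; the others are at about 0.45 m. I'll move over the knobs on the way for a wrist look.

Emit:
apply_moves:
  commands:
    - {"travel": [-0.367,-0.317,-0.05],"twist": [0,0,50],"claw": 0.085}
    - {"travel": [-0.367,-0.317,-0.05],"twist": [0,0,50],"claw": 0.085}
    - {"travel": [-0.367,-0.317,-0.05],"twist": [0,0,50],"claw": 0.085}
    - {"travel": [-0.367,-0.317,-0.05],"twist": [0,0,50],"claw": 0.085}
    - {"travel": [-0.367,-0.317,-0.05],"twist": [0,0,50],"claw": 0.085}
    - {"travel": [-0.367,-0.317,-0.05],"twist": [0,0,50],"claw": 0.085}
    - {"travel": [-0.367,-0.317,-0.05],"twist": [0,0,50],"claw": 0.085}
    - {"travel": [-0.367,-0.317,-0.05],"twist": [0,0,50],"claw": 0.085}
    - {"travel": [-0.367,-0.317,-0.05],"twist": [0,0,50],"claw": 0.085}
    - {"travel": [-0.367,-0.317,-0.05],"twist": [0,0,50],"claw": 0.085}

```text
clock: 1.35
position: [0.4316, 0.208, 0.2819]
tool_rot: [3.141, 0.0, 2.024]
force: [0.7, 1.1, 0.3]
grip_width: 0.0852
```

```bash
cat >> h.py <<'E'
def move(obs,pos,yaw,roll0=True):
    """travel/twist from the measured pose to pos with the tool straight down at yaw"""
    T=tool_T(obs);Rg=R.from_euler('xyz',[np.pi,0,yaw]).as_matrix()
    print("travel",T[:3,:3].T@(np.array(pos)-T[:3,3]),"twist",np.degrees(R.from_matrix(T[:3,:3].T@Rg).as_rotvec()))
E
cat > snap.py <<'E'
import sys,pickle
from h import *
from workcell import bot
o=bot.observe();f=bot.grab_frame(sys.argv[2] if len(sys.argv)>2 else "wrist")
cv2.imwrite(f"pics/{sys.argv[1]}.png",f["frame"]);pickle.dump((o,f),open(f"pics/{sys.argv[1]}.pkl","wb"))
print(o['clock'],o['position'],o['tool_rot'],o['qpos'],o['force'],o['grip_width'])
E
python3 snap.py w1
```

```text
1.35 [0.4316 0.208  0.2819] [3.1407 0.0001 2.0244] [-0.8533  0.2372  0.3389  1.9223 -0.093   0.9962 -0.0191] [0.682  1.1495 0.282 ] 0.08522688676845398
```

View pics/w1.png

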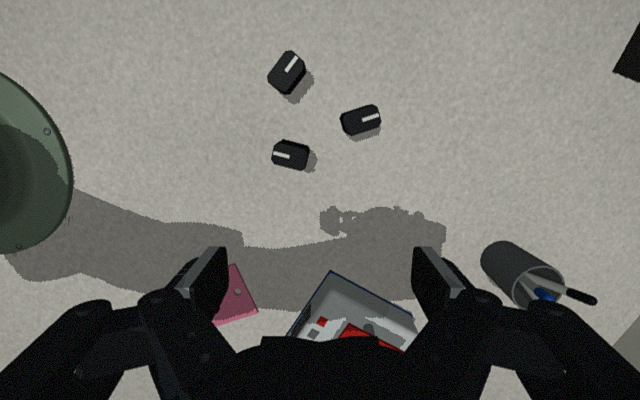

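The wrist view shows three knobs at (287,72), (361,120) and (291,155), each with a white line. The box and cover are at the bottom, around (350,320). I'll check which one is the target, then go to the cover.

Run:
```python
from h import *
import pickle
o,f=pickle.load(open('pics/w1.pkl','rb'));P=campose(f,o)
for p in [(287,72),(361,120),(291,155)]:
    q=onz(f,p,P,.045);print(p,q,np.hypot(*q[:2]))
a=onz(f,(363,118),P,.048);b=onz(f,(381,116),P,.048);print("line dir",np.degrees(np.arctan2(*(b-a)[1::-1])))
move(o,[.583,-.08,.30],1.52)
```

```text
(287, 72) [0.3475 0.2934 0.045 ] 0.4547655070908051
(361, 120) [0.449  0.2833 0.045 ] 0.5308814672446559
(291, 155) [0.3911 0.2087 0.045 ] 0.44330789727919534
line dir 32.06650614509272
travel [-0.3252  0.0099 -0.018 ] twist [ 0.0512 -0.009  28.8989]
```

Emit:
apply_moves:
  commands:
    - {"travel": [-0.325,0.01,-0.018],"twist": [0,0,28.9],"claw": 0.085}
    - {"travel": [-0.325,0.01,-0.018],"twist": [0,0,28.9],"claw": 0.085}
    - {"travel": [-0.325,0.01,-0.018],"twist": [0,0,28.9],"claw": 0.085}
    - {"travel": [-0.325,0.01,-0.018],"twist": [0,0,28.9],"claw": 0.085}
    - {"travel": [-0.325,0.01,-0.018],"twist": [0,0,28.9],"claw": 0.085}
    - {"travel": [-0.325,0.01,-0.018],"twist": [0,0,28.9],"claw": 0.085}
    - {"travel": [-0.325,0.01,-0.018],"twist": [0,0,28.9],"claw": 0.085}
    - {"travel": [-0.325,0.01,-0.018],"twist": [0,0,28.9],"claw": 0.085}
    - {"travel": [-0.325,0.01,-0.018],"twist": [0,0,28.9],"claw": 0.085}

```text
clock: 2.3
position: [0.582, -0.0769, 0.299]
tool_rot: [-3.141, -0.0, 1.521]
force: [0.1, 0.5, -0.0]
grip_width: 0.0847
```

```bash
python3 snap.py w2
```

```text
2.3 [ 0.582  -0.0769  0.299 ] [-3.141  -0.0001  1.5208] [-0.3441  0.4417  0.538   1.6405 -0.2449  1.1278  0.2075] [ 0.0969  0.461  -0.0218] 0.08472040172178091
```

View pics/w2.png

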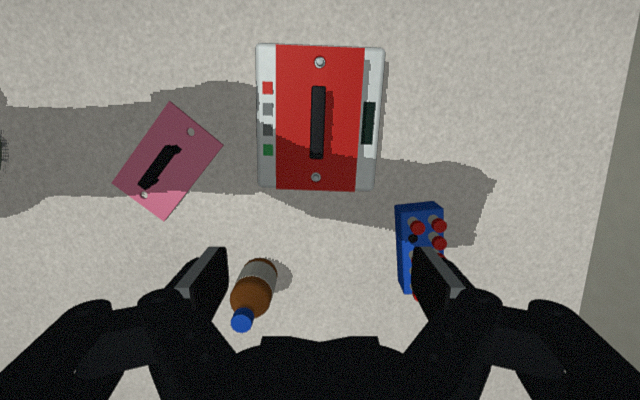

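The wrist view shows the cover with pins at (320,62) and (315,177) and the bar from (318,87) to (317,158).

Run:
```python
from h import *
import pickle
from workcell import bot
o,f=pickle.load(open('pics/w2.pkl','rb'));P=campose(f,o)
a=onz(f,(319.7,62),P,.106);b=onz(f,(315.3,177),P,.106)
print(a,b,(a+b)/2,np.linalg.norm(a-b),np.arctan2((b-a)[0],-(b-a)[1]))
g=f['frame'][75:170,295:345];m=(g.max(2)<60).astype(np.uint8)
k,l,s,c=cv2.connectedComponentsWithStats(m);i=1+np.argmax(s[1:,4]);print(s[i],c[i]+[295,75])
pts=np.argwhere(l==i)[:,::-1]+[295,75];r=cv2.minAreaRect(pts.astype(np.float32));print(r)
p=onz(f,r[0],P,.133);print("bar top",p)
bx=cv2.boxPoints(r);q=np.array([onz(f,x,P,.133) for x in bx]);print(q)
t=bot.grab_frame("top");s=bot.grab_frame("scene")
print(tri(ray(f,r[0],P),ray(s,(302.8,205.5),s['pose'])),tri(ray(f,r[0],P),ray(t,(329,186.5),t['pose'])))
move(bot.observe(),[.583,-.02,.30],1.52)
```

```text
[0.5865 0.04   0.106 ] [ 0.5756 -0.0776  0.106 ] [ 0.5811 -0.0188  0.106 ] 0.11809844891440092 -0.09258953579500022
[  14   11   17   73 1009] [317.2785 121.9167]
((317.2404479980469, 122.0089111328125), (14.10144329071045, 72.39480590820312), 2.12109637260437)
bar top [ 0.5812 -0.0178  0.133 ]
[[ 0.5709 -0.0523  0.133 ]
 [ 0.5776  0.0159  0.133 ]
 [ 0.5909  0.0148  0.133 ]
 [ 0.585  -0.0535  0.133 ]]
(array([ 0.5814, -0.0174,  0.1224]), np.float64(0.0015119397911186124)) (array([ 0.5811, -0.0193,  0.1309]), np.float64(0.0030786155461142825))
travel [ 0.0555 -0.0016 -0.0007] twist [-0.0105 -0.0298  0.1898]
```

Both views agree: bar centre (0.581, -0.018), yaw -0.092. Descending onto the bar.

Emit:
apply_moves:
  commands:
    - {"travel": [0.045,-0.003,0.0],"twist": [0,0,2.4],"claw": 0.07}
    - {"travel": [0.059,-0.004,0.03],"twist": [0,0,2.4],"claw": 0.07}
    - {"travel": [0.059,-0.004,0.07],"twist": [0,0,2.4],"claw": 0.06}
    - {"travel": [0.059,-0.004,0.11],"twist": [0,0,2.4],"claw": 0.06}
    - {"travel": [0.059,-0.004,0.14],"twist": [0,0,2.4],"claw": 0.06}
    - {"travel": [0.059,-0.004,0.14],"twist": [0,0,2.4],"claw": 0.06}

```text
clock: 3.05
position: [0.579, -0.0164, 0.1563]
tool_rot: [-3.136, 0.001, 1.481]
force: [-0.0, -0.4, 0.1]
grip_width: 0.0598
```

```bash
python3 snap.py w3;python3 - <<'E'
from h import *
from workcell import bot
move(bot.observe(),[.581,-.018,.109],1.479)
E
```

```text
3.05 [ 0.579  -0.0164  0.1563] [-3.1362  0.0007  1.4814] [-0.3924  0.5901  0.4611  1.8066 -0.3418  0.83    0.1467] [-0.0194 -0.4175  0.0884] 0.05978176859392628
travel [-0.0011  0.0009  0.0497] twist [-0.1392  0.0218  0.1058]
```

View pics/w3.png

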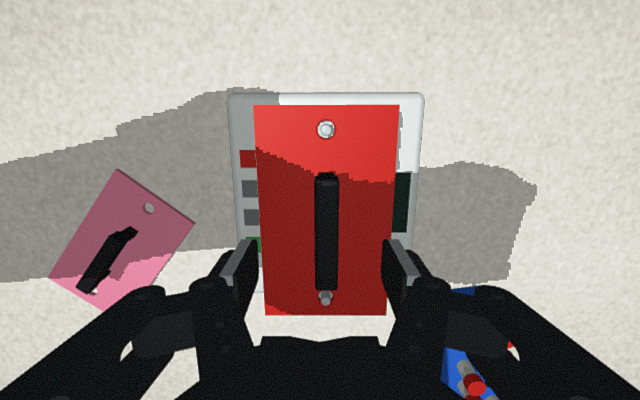

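The bar at (327,232) is vertical in the image and sits between the fingers, whose pads are at 250 and 392. Going down and gripping.

Emit:
apply_moves:
  commands:
    - {"travel": [0,0.002,0.03],"twist": [0,0,0],"claw": 0.06}
    - {"travel": [0,0.002,0.048],"twist": [0,0,0],"claw": 0.06}
    - {"travel": [0,0.002,0.048],"twist": [0,0,0],"claw": 0.06}
    - {"travel": [0,0.002,0.048],"twist": [0,0,0],"claw": 0.0}
    - {"travel": [0,0.002,0.048],"twist": [0,0,0],"claw": 0.0}
    - {"travel": [0,0.002,0.048],"twist": [0,0,0],"claw": 0.0}
    - {"travel": [0,0.002,0.048],"twist": [0,0,0],"claw": 0.0}
    - {"travel": [0,0.002,0.048],"twist": [0,0,0],"claw": 0.0}
    - {"travel": [0,0.002,0.048],"twist": [0,0,0],"claw": 0.0}
  force: 50

```text
clock: 4.0
position: [0.5835, -0.0177, 0.1125]
tool_rot: [3.14, -0.001, 1.48]
force: [-2.9, 1.4, 12.5]
grip_width: 0.0125
```

```bash
python3 snap.py w4
```

```text
4.0 [ 0.5835 -0.0177  0.1125] [ 3.1405 -0.0006  1.4799] [-0.3623  0.6527  0.4246  1.8277 -0.3804  0.741   0.1782] [-2.9332  1.3631 12.4927] 0.012520452515199591
```

View pics/w4.png

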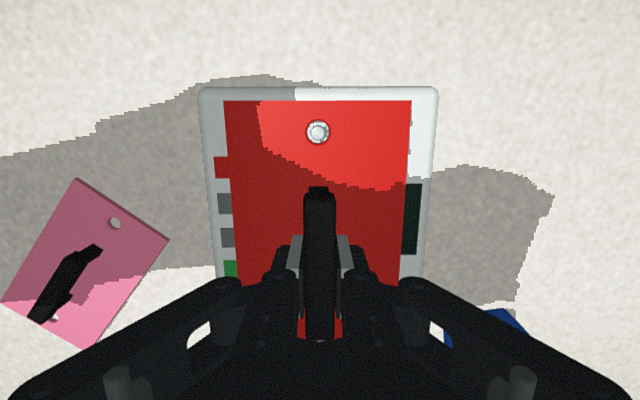

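The grip holds (12.5 mm opening) and the pin is visible in its hole at (317,131). Lifting straight up.

Emit:
apply_moves:
  commands:
    - {"travel": [0,0,-0.006],"twist": [0,0,0],"claw": 0.0}
    - {"travel": [0,0,-0.014],"twist": [0,0,0],"claw": 0.0}
    - {"travel": [0,0,-0.022],"twist": [0,0,0],"claw": 0.0}
    - {"travel": [0,0,-0.03],"twist": [0,0,0],"claw": 0.0}
    - {"travel": [0,0,-0.045],"twist": [0,0,0],"claw": 0.0}
    - {"travel": [0,0,-0.06],"twist": [0,0,0],"claw": 0.0}
    - {"travel": [0,0,-0.06],"twist": [0,0,0],"claw": 0.0}

```text
clock: 4.75
position: [0.5841, -0.018, 0.1737]
tool_rot: [3.138, -0.001, 1.48]
force: [-0.1, -0.1, -1.9]
grip_width: 0.0133
```

```bash
python3 snap.py w5;python3 snap.py s5 scene
python3 - <<'E'
from h import *
from workcell import bot
move(bot.observe(),[.605,.18,.16],1.479)
E
```

```text
4.75 [ 0.5841 -0.018   0.1737] [ 3.1385 -0.0006  1.4797] [-0.3978  0.5712  0.4741  1.7872 -0.3323  0.8596  0.1393] [-0.0535 -0.1437 -1.881 ] 0.01331094601847716
4.8 [ 0.5836 -0.0178  0.1725] [ 3.1397 -0.0004  1.4799] [-0.3976  0.5727  0.4733  1.7884 -0.3328  0.8583  0.1397] [-0.1544  0.8646 -2.9417] 0.012325965109305972
travel [0.1989 0.0039 0.0116] twist [ 0.0295 -0.0153  0.0557]
```

View pics/w5.png

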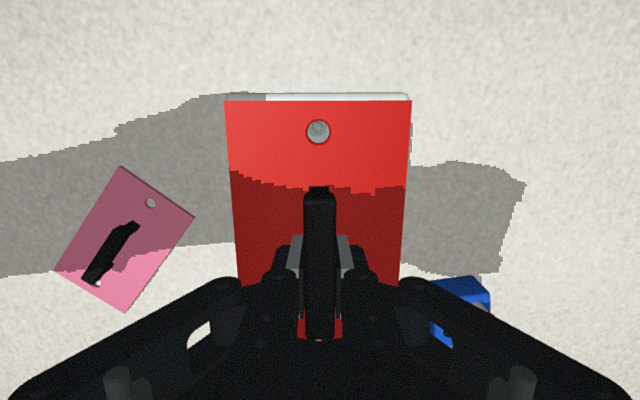

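View pics/s5.png

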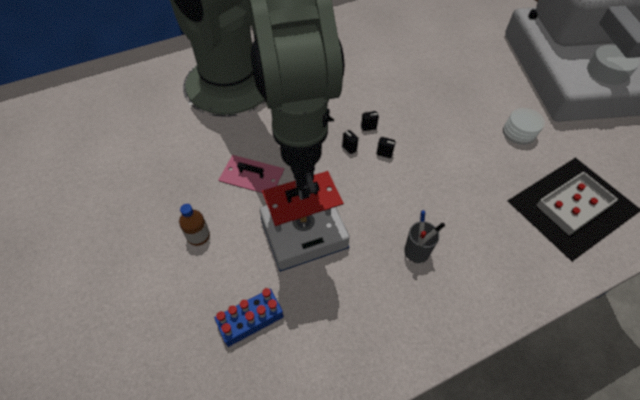

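The cover is lifted clear: the wrist view shows the pin below the hole at (318,131), and the load is about 2-3 N. Carrying it to (0.605, 0.185).

Emit:
apply_moves:
  commands:
    - {"travel": [0.02,0.001,0],"twist": [0,0,0],"claw": 0.0}
    - {"travel": [0.05,0.002,0],"twist": [0,0,0],"claw": 0.0}
    - {"travel": [0.085,0.003,0],"twist": [0,0,0],"claw": 0.0}
    - {"travel": [0.12,0.004,0],"twist": [0,0,0],"claw": 0.0}
    - {"travel": [0.155,0.004,0],"twist": [0,0,0],"claw": 0.0}
    - {"travel": [0.19,0.004,0],"twist": [0,0,0],"claw": 0.0}
    - {"travel": [0.203,0.004,0.015],"twist": [0,0,0],"claw": 0.0}
    - {"travel": [0.203,0.004,0.04],"twist": [0,0,0],"claw": 0.0}
    - {"travel": [0.203,0.004,0.07],"twist": [0,0,0],"claw": 0.0}
    - {"travel": [0.203,0.004,0.1],"twist": [0,0,0],"claw": 0.0}

```text
clock: 5.85
position: [0.605, 0.1835, 0.0693]
tool_rot: [-3.141, 0.001, 1.48]
force: [1.0, -0.2, -2.2]
grip_width: 0.0125
```

```bash
python3 snap.py w6;python3 snap.py s6 scene
```

```text
5.85 [0.605  0.1835 0.0693] [-3.1408  0.0007  1.4797] [-0.6472  0.7777  0.4     1.7099 -0.4165  0.7404 -0.1298] [ 1.0454 -0.2116 -2.2255] 0.012530924141505783
5.9 [0.6027 0.1829 0.0646] [-3.1358  0.0032  1.4798] [-0.646   0.7837  0.3972  1.7128 -0.4177  0.737  -0.1288] [-5.383  -1.0305 -8.9609] 0.012860731134393483
```

View pics/w6.png

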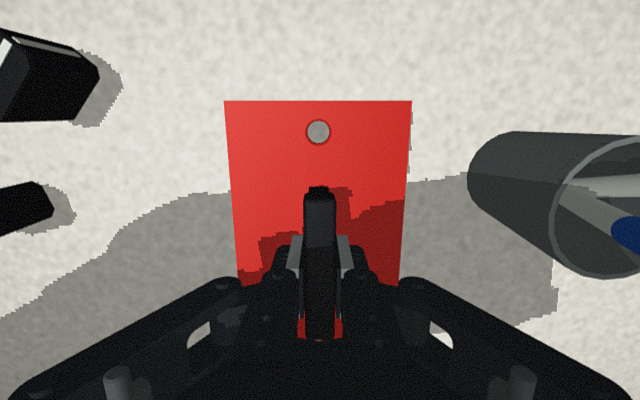

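View pics/s6.png

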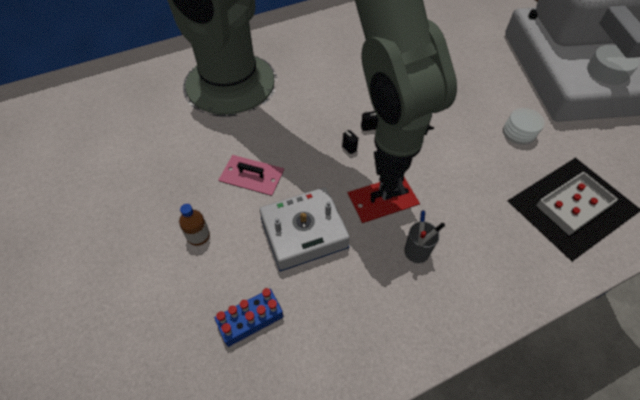

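The cover is level over free bench, with the cup to the right and the knobs to the left. Lowering gently.

Emit:
apply_moves:
  commands:
    - {"travel": [0,0,0.02],"twist": [0,0,0],"claw": 0.0}
    - {"travel": [0,0,0.035],"twist": [0,0,0],"claw": 0.0}
    - {"travel": [0,0,0.045],"twist": [0,0,0],"claw": 0.0}
    - {"travel": [0,0,0.05],"twist": [0,0,0],"claw": 0.0}
    - {"travel": [0,0,0.052],"twist": [0,0,0],"claw": 0.0}
    - {"travel": [0,0,0.053],"twist": [0,0,0],"claw": 0.0}
    - {"travel": [0,0,0.054],"twist": [0,0,0],"claw": 0.0}
    - {"travel": [0,0,0.054],"twist": [0,0,0],"claw": 0.0}

```text
clock: 6.75
position: [0.6056, 0.184, 0.0176]
tool_rot: [3.141, -0.0, 1.48]
force: [-0.2, 0.1, -2.7]
grip_width: 0.0131
```

```bash
python3 snap.py w7
```

```text
6.75 [0.6056 0.184  0.0176] [ 3.1412 -0.0002  1.4798] [-0.6208  0.8508  0.3583  1.7193 -0.4487  0.6533 -0.1047] [-0.2164  0.0997 -2.6875] 0.013144728581421567
```

Still carrying the weight (-2.7 N), so I'll go down in 1 mm steps.

Emit:
apply_moves:
  commands:
    - {"travel": [0,0,0.001],"twist": [0,0,0],"claw": 0.0}
    - {"travel": [0,0,0.002],"twist": [0,0,0],"claw": 0.0}
    - {"travel": [0,0,0.002],"twist": [0,0,0],"claw": 0.0}

```text
clock: 7.1
position: [0.6053, 0.1841, 0.0165]
tool_rot: [-3.141, -0.001, 1.48]
force: [-9.5, -0.2, 21.5]
grip_width: 0.013
```

```bash
python3 snap.py w8
```

```text
7.1 [0.6053 0.1841 0.0165] [-3.1412 -0.0007  1.4798] [-0.6199  0.8522  0.357   1.7197 -0.4497  0.6519 -0.1038] [-9.5448 -0.1667 21.5371] 0.012994793002065757
```

It is on the bench (+21 N). Backing off 1 mm and opening.

Emit:
apply_moves:
  commands:
    - {"travel": [0,0,-0.001],"twist": [0,0,0],"claw": 0.0}
    - {"travel": [0,0,-0.001],"twist": [0,0,0],"claw": 0.02}
    - {"travel": [0,0,-0.001],"twist": [0,0,0],"claw": 0.045}
    - {"travel": [0,0,-0.001],"twist": [0,0,0],"claw": 0.045}
    - {"travel": [0,0,-0.001],"twist": [0,0,0],"claw": 0.045}

```text
clock: 7.65
position: [0.6055, 0.1839, 0.0162]
tool_rot: [-3.142, 0.0, 1.48]
force: [0.9, 0.6, -0.3]
grip_width: 0.0448
```

```bash
python3 snap.py w9
```

```text
7.65 [0.6055 0.1839 0.0162] [-3.1416  0.0001  1.4797] [-0.6202  0.8528  0.3573  1.7194 -0.4493  0.6514 -0.1043] [ 0.8689  0.5501 -0.2755] 0.04480132750261348
```

View pics/w9.png

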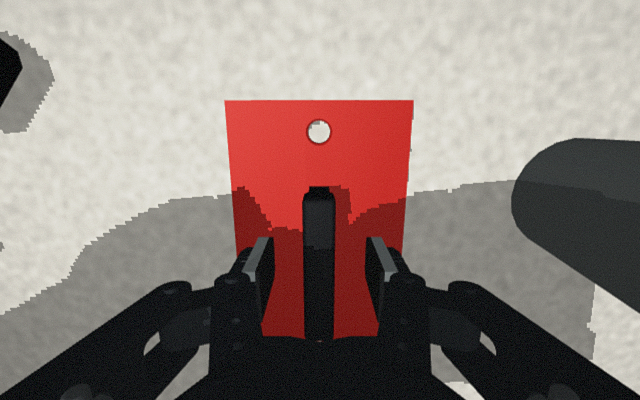

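The cover is flat and released; the hole at (319,131) shows the bench beneath. Retreating up and then over to look at the spindle.

Emit:
apply_moves:
  commands:
    - {"travel": [0,0,-0.03],"twist": [0,0,0],"claw": 0.05}
    - {"travel": [0,0,-0.07],"twist": [0,0,0],"claw": 0.06}
    - {"travel": [0,0,-0.12],"twist": [0,0,0],"claw": 0.07}
    - {"travel": [-0.03,0,-0.16],"twist": [0,0,0],"claw": 0.085}
    - {"travel": [-0.08,0,-0.2],"twist": [0,0,0],"claw": 0.085}
    - {"travel": [-0.13,0,-0.22],"twist": [0,0,0],"claw": 0.085}
    - {"travel": [-0.18,0,-0.22],"twist": [0,0,0],"claw": 0.085}
    - {"travel": [-0.23,0,-0.22],"twist": [0,0,0],"claw": 0.085}
    - {"travel": [-0.23,0,-0.22],"twist": [0,0,0],"claw": 0.085}
    - {"travel": [-0.23,0,-0.22],"twist": [0,0,0],"claw": 0.085}

```text
clock: 8.7
position: [0.5842, -0.0481, 0.2367]
tool_rot: [3.141, 0.001, 1.475]
force: [1.0, 0.3, 0.4]
grip_width: 0.085
```

```bash
python3 snap.py w10; python3 snap.py t10 top
```

```text
8.7 [ 0.5842 -0.0481  0.2367] [3.1411 0.0006 1.4755] [-0.3844  0.5043  0.5277  1.7208 -0.2935  0.9955  0.1549] [0.9941 0.3018 0.4275] 0.08500006514883321
8.75 [ 0.5845 -0.0457  0.2363] [ 3.1416 -0.0002  1.478 ] [-0.3868  0.5048  0.5261  1.7204 -0.2938  0.9956  0.1538] [-0.132   1.1161  0.4751] 0.08449951866353644
```

View pics/w10.png

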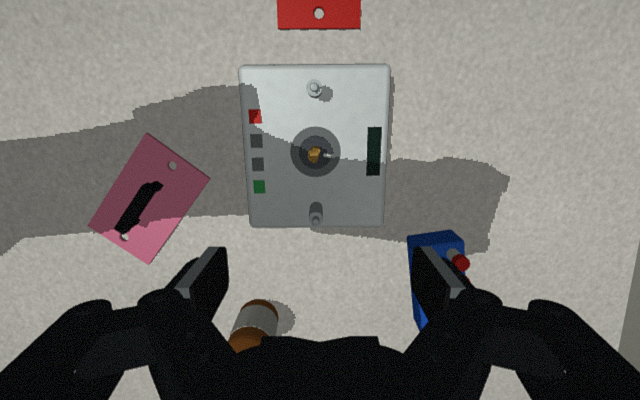

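The box top is uncovered: posts at (314,88) and (315,215), and the brass spindle at about (315,154) with a white mark to its right at (328,155). Zooming in.

Run:
```python
import cv2
im=cv2.imread('pics/w10.png');cv2.imwrite('pics/w10z.png',cv2.resize(im[120:190,280:350],None,fx=8,fy=8,interpolation=cv2.INTER_NEAREST))
```

```text
(no output)
```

View pics/w10z.png

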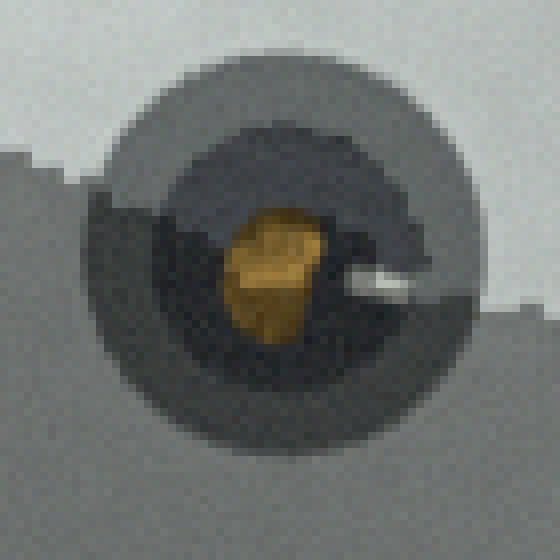

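Run:
```python
from h import *
import pickle
o,f=pickle.load(open('pics/w10.pkl','rb'));P=campose(f,o)
hsv=cv2.cvtColor(f['frame'],cv2.COLOR_BGR2HSV);sl=np.s_[135:175,295:345]
mb=cv2.inRange(hsv,(8,100,60),(30,255,255))[sl]
mw=cv2.inRange(hsv,(0,0,130),(180,60,255))[sl];mw[:, :25]=0;mw[:15]=0;mw[27:]=0;mw[:,41:]=0
def cen(m):
    y,x=np.nonzero(m);return np.array([x.mean()+295,y.mean()+135]),len(x)
print(cen(mb),cen(mw))
d=onz(f,(291/8+280-.06,257/8+120),P,.063);w=onz(f,cen(mw)[0],P,.063)
print("disc",d,"mark",w,np.linalg.norm(w-d),np.degrees(np.arctan2(*(w-d)[1::-1])))
# posts tops at .106
a=onz(f,(313.7,86.5),P,.106);b=onz(f,(315.5,218),P,.106);print(a,b,(a+b)/2,np.linalg.norm(a-b))
# spindle top z .09
print("brass ctr at .085",onz(f,cen(mb)[0],P,.085))
```

```text
(array([313.5625, 153.7688]), 160) (array([328.   , 154.875]), 8)
disc [ 0.5823 -0.0191  0.063 ] mark [ 0.5939 -0.023   0.063 ] 0.012305010496534386 -18.748376910136308
[0.5865 0.0409 0.106 ] [ 0.5764 -0.075   0.106 ] [ 0.5814 -0.0171  0.106 ] 0.11633790167273104
brass ctr at .085 [ 0.58   -0.0177  0.085 ]
```

Emit:
apply_moves:
  commands:
    - {"travel": [0.0,-0.03,0.04],"twist": [0,0,0],"claw": 0.085}
    - {"travel": [0.0,-0.04,0.08],"twist": [0,0,0],"claw": 0.085}
    - {"travel": [0.0,-0.04,0.08],"twist": [0,0,0],"claw": 0.085}
    - {"travel": [0.0,-0.04,0.08],"twist": [0,0,0],"claw": 0.085}

```text
clock: 9.2
position: [0.5456, -0.0405, 0.157]
tool_rot: [-3.141, 0.0, 1.481]
force: [1.3, 0.2, 1.1]
grip_width: 0.0854
```

```bash
python3 snap.py w11
python3 - <<'E'
import cv2
im=cv2.imread('pics/w11.png');cv2.imwrite('pics/w11z.png',cv2.resize(im[70:270,270:470],None,fx=3,fy=3,interpolation=cv2.INTER_NEAREST))
E
```

```text
9.2 [ 0.5456 -0.0405  0.157 ] [-3.1414  0.0001  1.4813] [-0.3773  0.5435  0.4791  1.8953 -0.3441  0.7845  0.2   ] [1.3301 0.181  1.1207] 0.08540402690598135
```

View pics/w11z.png

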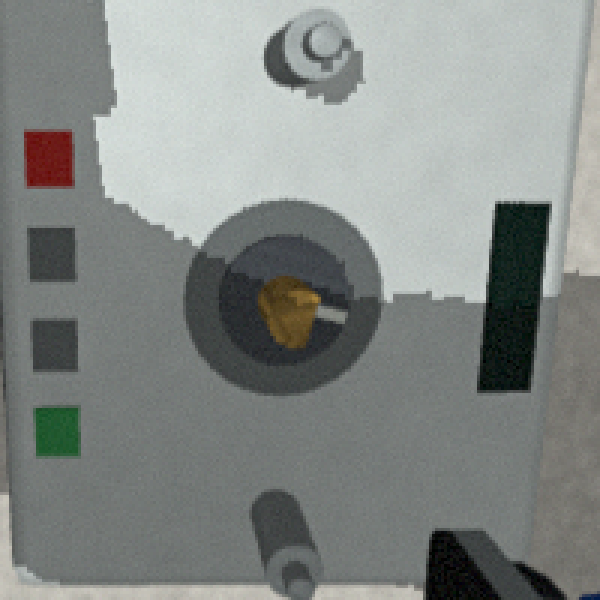

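Run:
```python
from h import *
import pickle
o,f=pickle.load(open('pics/w11.pkl','rb'));P=campose(f,o)
o0,f0=pickle.load(open('pics/w10.pkl','rb'));P0=campose(f0,o0)
z=lambda x,y:(270+x/3-.5,70+y/3-.5)
d=onz(f,z(285,300),P,.063);m=onz(f,z(333,314.5),P,.063);e=onz(f,z(347,317),P,.063);i=onz(f,z(319,312),P,.063)
ang=lambda v:np.degrees(np.arctan2(v[1],v[0]))
print("disc",d,ang(m-d),ang(e-d),ang(e-i),np.linalg.norm(e-d))
a=onz(f,z(324,41),P,.106);b=onz(f,z(296,579),P,.106);print("pins",a,b,(a+b)/2,np.linalg.norm(a-b))
print("pinA",tri(ray(f,z(324,41),P),ray(f0,(313.7,86.5),P0)))
print("pinB",tri(ray(f,z(296,579),P),ray(f0,(315.5,218),P0)))
print("disc",tri(ray(f,z(285,300),P),ray(f0,(316.3,152.1),P0)))
for p in [(.5815,-.018,.09),(.5815,-.018,.063)]: print(proj(f,P,p),(proj(f,P,p)+.5-[270,70])*3,(proj(f0,P0,p)+.5-[280,120])*8)
im=f['frame'];cv2.imwrite('pics/w11y.png',cv2.resize(im[145:195,340:390],None,fx=12,fy=12,interpolation=cv2.INTER_NEAREST))
```

```text
disc [ 0.5812 -0.0186  0.063 ] -22.00905776799958 -20.549512646714454 -15.389629696096398 0.01692930349667438
pins [0.586  0.0407 0.106 ] [ 0.5748 -0.0757  0.106 ] [ 0.5804 -0.0175  0.106 ] 0.11697209314549734
pinA (array([0.5865, 0.0409, 0.1037]), np.float64(0.0001753461387433913))
pinB (array([ 0.5757, -0.0766,  0.1032]), np.float64(0.0015468635928392019))
disc (array([ 0.5821, -0.0198,  0.0563]), np.float64(1.4804501411901854e-05))
[370.2587 175.5757] [302.276  318.2272] [284.7489 280.9473]
[364.7968 168.7671] [285.8905 297.8012] [287.7377 253.2407]
```

View pics/w11y.png

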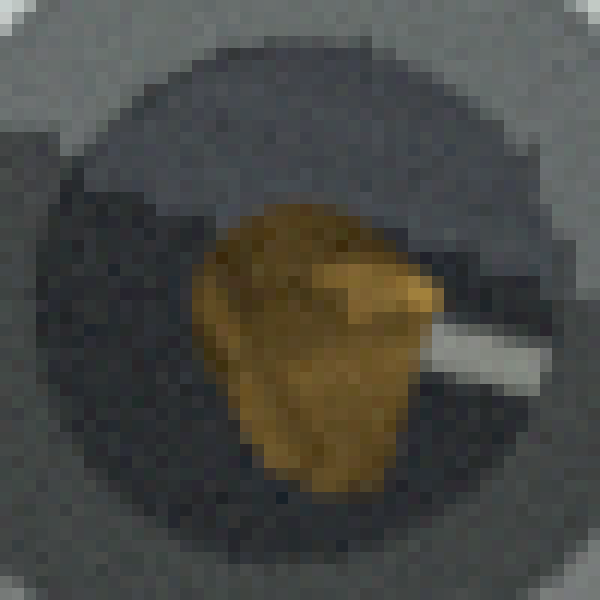

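Spindle axis is about (0.581, -0.018), from the disc, the pin midpoint and the bar. The flat direction is about -18° (estimates run from -15° to -22°). The pin tops triangulate at 0.1035, against 0.106 expected. Going to the knob, turning toward yaw 212°.

Emit:
apply_moves:
  commands:
    - {"travel": [0.05,-0.02,-0.045],"twist": [0,0,-8.5],"claw": 0.085}
    - {"travel": [0.312,-0.124,-0.045],"twist": [0,0,-127],"claw": 0.085}
    - {"travel": [0.312,-0.124,-0.045],"twist": [0,0,-127],"claw": 0.085}
    - {"travel": [0.312,-0.124,-0.045],"twist": [0,0,-127],"claw": 0.085}
    - {"travel": [0.312,-0.124,-0.045],"twist": [0,0,-127],"claw": 0.085}
    - {"travel": [0.312,-0.124,-0.045],"twist": [0,0,-127],"claw": 0.085}
    - {"travel": [0.312,-0.124,-0.045],"twist": [0,0,-127],"claw": 0.085}
    - {"travel": [0.312,-0.124,-0.045],"twist": [0,0,-127],"claw": 0.085}
    - {"travel": [0.312,-0.124,-0.045],"twist": [0,0,-127],"claw": 0.085}
    - {"travel": [0.312,-0.124,-0.045],"twist": [0,0,-127],"claw": 0.085}

```text
clock: 10.25
position: [0.4508, 0.2817, 0.2034]
tool_rot: [3.14, 0.003, 2.985]
force: [-1.0, 0.4, 0.7]
grip_width: 0.0847
```

```bash
python3 snap.py w12
python3 - <<'E'
from h import *
from workcell import bot
move(bot.observe(),[.45,.281,.20],np.radians(212))
E
```

```text
10.25 [0.4508 0.2817 0.2034] [3.1399 0.0027 2.9848] [-0.7437  0.4083  0.0965  1.8825 -0.0499  0.8501  0.7917] [-0.9777  0.3682  0.7176] 0.0846736986016973
travel [ 0.0009 -0.0007  0.0034] twist [  0.0355   0.1881 -40.4377]
```

View pics/w12.png

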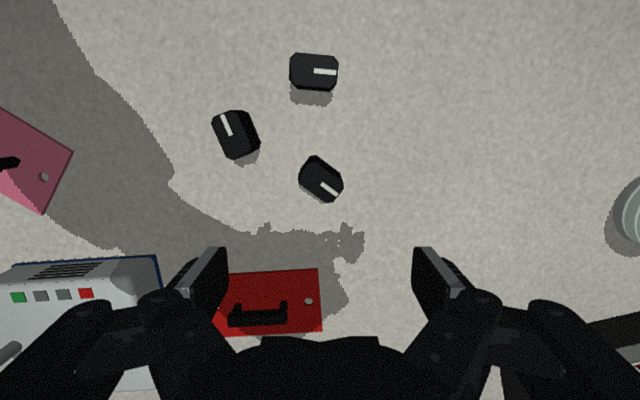

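The target knob is at (320,180), with its white line running from (322,184) to (338,194). The released cover is visible at (275,300). I'll measure here, then finish the turn.

```bash
cat > knob.py <<'E'
import sys,pickle
from h import *
nm=sys.argv[1];cx,cy=int(sys.argv[2]),int(sys.argv[3]);r=int(sys.argv[4])
o,f=pickle.load(open(f'pics/{nm}.pkl','rb'));P=campose(f,o)
im=f['frame'][cy-r:cy+r,cx-r:cx+r]
v=im.max(2);gray=cv2.cvtColor(im,cv2.COLOR_BGR2GRAY)
m=(v<45).astype(np.uint8);cs,_=cv2.findContours(cv2.morphologyEx(m,cv2.MORPH_CLOSE,np.ones((5,5))),cv2.RETR_EXTERNAL,cv2.CHAIN_APPROX_NONE)
c=max(cs,key=cv2.contourArea);hull=cv2.convexHull(c);rr=cv2.minAreaRect(c);print("blob",np.array(rr[0])+[cx-r,cy-r],rr[1],rr[2])
ins=np.zeros_like(m);cv2.drawContours(ins,[hull],-1,1,-1);ins=cv2.erode(ins,np.ones((3,3)))
w=((v>80)&(ins>0)).astype(np.uint8);ys,xs=np.nonzero(w);print("white n",len(xs))
wr=cv2.minAreaRect(np.stack([xs,ys],1).astype(np.float32));print(np.array(wr[0])+[cx-r,cy-r],wr[1],wr[2])
bx=cv2.boxPoints(wr)+[cx-r,cy-r];q=np.array([onz(f,p,P,.048)[:2] for p in bx]);print(q)
e=[q[1]-q[0],q[2]-q[1]];e=max(e,key=np.linalg.norm);print("line angle mod180",np.degrees(np.arctan2(e[1],e[0]))%180, "centre",q.mean(0),"len",np.linalg.norm(e))
cv2.imwrite(f'pics/{nm}k.png',cv2.resize(im,None,fx=600//(2*r),fy=600//(2*r),interpolation=cv2.INTER_NEAREST))
E
python3 knob.py w12 320 180 30
```

```text
blob [320.74 179.18] (45.399993896484375, 32.19999694824219) 36.869895935058594
white n 95
[328.52 188.64] (19.200000762939453, 4.800000190734863) 36.869895935058594
[[0.4511 0.2819]
 [0.4477 0.2853]
 [0.4618 0.2986]
 [0.4653 0.2952]]
line angle mod180 43.487649309542704 centre [0.4565 0.2902] len 0.019370107237638996
```

Emit:
apply_moves:
  commands:
    - {"travel": [0.01,0,0.01],"twist": [0,0,-8.5],"claw": 0.085}
    - {"travel": [0.02,0,0.03],"twist": [0,0,-17],"claw": 0.085}
    - {"travel": [0.025,0,0.05],"twist": [0,0,-25.5],"claw": 0.085}
    - {"travel": [0.025,0,0.06],"twist": [0,0,-34],"claw": 0.085}
    - {"travel": [0.025,0,0.06],"twist": [0,0,-40.4],"claw": 0.085}
    - {"travel": [0.025,0,0.06],"twist": [0,0,-40.4],"claw": 0.085}
    - {"travel": [0.025,0,0.06],"twist": [0,0,-40.4],"claw": 0.085}

```text
clock: 11.0
position: [0.426, 0.285, 0.1423]
tool_rot: [-3.141, 0.002, -2.606]
force: [-0.1, -0.1, -0.4]
grip_width: 0.085
```

```bash
python3 snap.py w13
```

```text
11.0 [0.426  0.285  0.1423] [-3.1414  0.0019 -2.6058] [-0.639   0.4679 -0.0876  1.9747  0.0621  0.6996  1.3419] [-0.0555 -0.0942 -0.4084] 0.08500628651425492
```

View pics/w13.png

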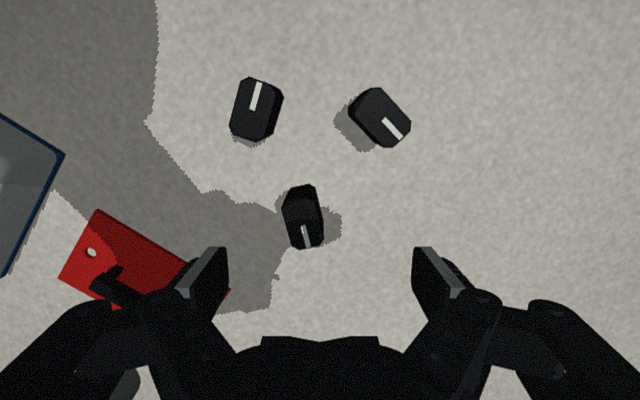

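View pics/w12k.png

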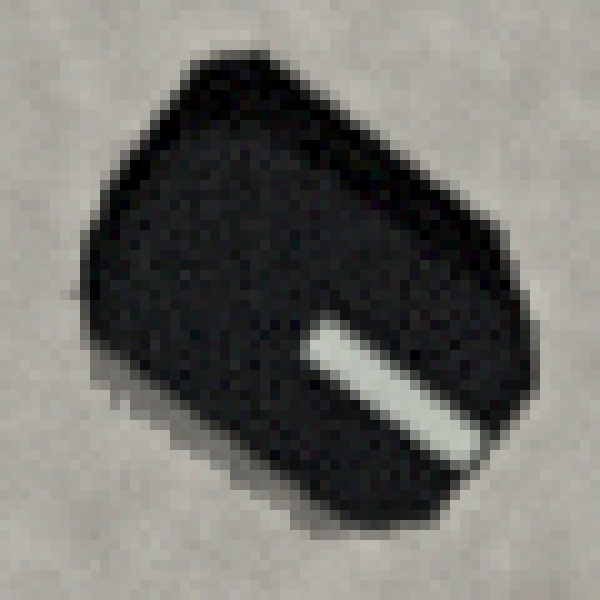

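```bash
python3 knob.py w13 303 217 40
python3 - <<'E'
from h import *
import pickle
o,f=pickle.load(open('pics/w13.pkl','rb'));P=campose(f,o)
for w in ['w12','w1']:
    o0,f0=pickle.load(open(f'pics/{w}.pkl','rb'));P0=campose(f0,o0)
    # inner end of white line (on top, at axis side)
E
```

```text
blob [302.4706 216.8824] (62.089115142822266, 37.35048294067383) 75.96376037597656
white n 106
[304.9419 235.7822] (21.8369083404541, 5.153252601623535) 75.0685806274414
[[0.4518 0.2824]
 [0.4487 0.2853]
 [0.4625 0.2987]
 [0.4657 0.2957]]
line angle mod180 43.99145537665335 centre [0.4572 0.2906] len 0.01926108387447954
```

View pics/w13k.png

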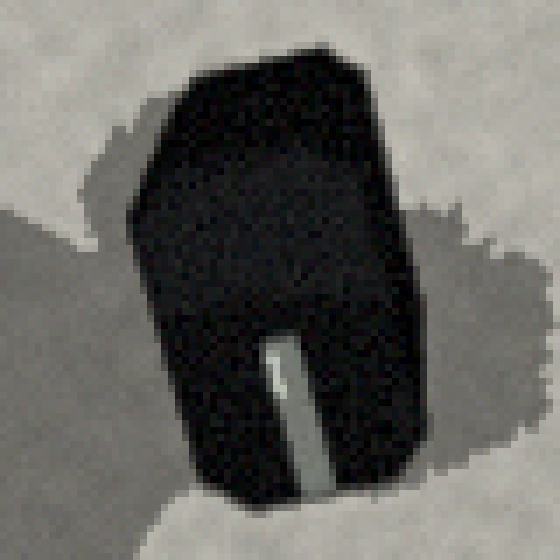

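Run:
```python
from h import *
import pickle
from workcell import bot
o,f=pickle.load(open('pics/w13.pkl','rb'));P=campose(f,o)
o0,f0=pickle.load(open('pics/w12.pkl','rb'));P0=campose(f0,o0)
print(tri(ray(f,(304.94,235.78),P),ray(f0,(328.52,188.64),P0)))
print("top face ctr",onz(f,(303.4,223.4),P,.048))
for y in (212,216,40+180): pass
move(bot.observe(),[.4485,.2815,.10],np.radians(223.7))
```

```text
(array([0.4559, 0.2901, 0.0507]), np.float64(0.0003380266820293824))
top face ctr [0.4483 0.284  0.048 ]
travel [-0.0177 -0.0146  0.0422] twist [ -0.0211   0.0894 -12.9563]
```

Both wrist views agree: the line is at 43.9° with its height triangulated at 0.051 (0.048 expected), and the knob axis is at about (0.448, 0.282). Aligning and descending.

Emit:
apply_moves:
  commands:
    - {"travel": [-0.018,-0.014,0.0],"twist": [0,0,-8],"claw": 0.07}
    - {"travel": [-0.018,-0.014,0.02],"twist": [0,0,-13],"claw": 0.065}
    - {"travel": [-0.018,-0.014,0.05],"twist": [0,0,-13],"claw": 0.065}
    - {"travel": [-0.018,-0.014,0.06],"twist": [0,0,-13],"claw": 0.065}
    - {"travel": [-0.018,-0.014,0.06],"twist": [0,0,-13],"claw": 0.065}

```text
clock: 11.55
position: [0.4472, 0.2816, 0.0807]
tool_rot: [-3.141, -0.002, -2.375]
force: [-0.8, 0.9, 0.0]
grip_width: 0.0647
```

```bash
python3 snap.py w14
```

```text
11.55 [0.4472 0.2816 0.0807] [-3.1415 -0.002  -2.375 ] [-0.5785  0.5912 -0.1298  1.9652  0.1295  0.595   1.5433] [-0.8057  0.8973  0.0158] 0.06472071060806564
```

View pics/w14.png

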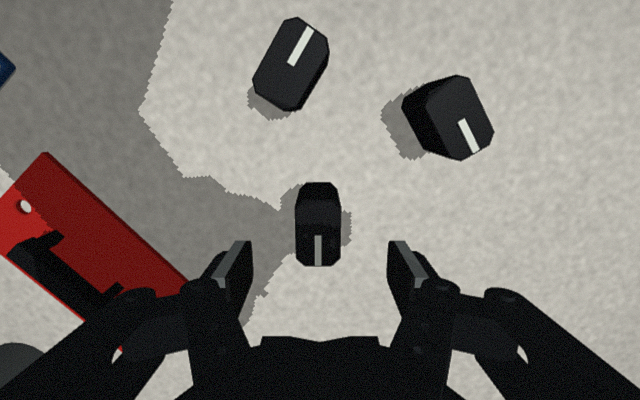

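The knob is aligned: it is vertical in the image at (318,225), midway between the fingers at 250 and 389. Descending and gripping.

Emit:
apply_moves:
  commands:
    - {"travel": [0,0,0.03],"twist": [0,0,0],"claw": 0.065}
    - {"travel": [0,0,0.055],"twist": [0,0,0],"claw": 0.065}
    - {"travel": [0,0,0.065],"twist": [0,0,0],"claw": 0.065}
    - {"travel": [0,0,0.065],"twist": [0,0,0],"claw": 0.05}
    - {"travel": [0,0,0.065],"twist": [0,0,0],"claw": 0.0}
    - {"travel": [0,0,0.065],"twist": [0,0,0],"claw": 0.0}
    - {"travel": [0,0,0.065],"twist": [0,0,0],"claw": 0.0}
    - {"travel": [0,0,0.065],"twist": [0,0,0],"claw": 0.0}
    - {"travel": [0,0,0.065],"twist": [0,0,0],"claw": 0.0}
  force: 60

```text
clock: 12.5
position: [0.4483, 0.2823, 0.0178]
tool_rot: [-3.141, 0.002, -2.373]
force: [-1.2, -0.2, 7.0]
grip_width: 0.0275
```

```bash
python3 snap.py w15
```

```text
12.5 [0.4483 0.2823 0.0178] [-3.1413  0.002  -2.3734] [-0.5953  0.7024 -0.1074  1.9835  0.1564  0.4614  1.5215] [-1.2122 -0.2476  6.957 ] 0.027526237893577558
```

View pics/w15.png

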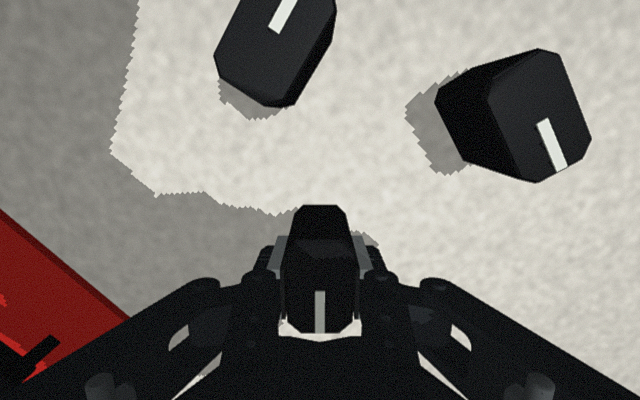

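Gripped (27.5 mm opening), with the line vertical at column 320. Checking where the knob axis lies in the tool frame, then lifting.

```bash
python3 - <<'E'
from h import *
import pickle
o,f=pickle.load(open('pics/w15.pkl','rb'));P=campose(f,o);T=np.linalg.inv(tool_T(o))
for p in [(320,291),(320,332.5),(321,240),(321,333)]:
    q=onz(f,p,P,.048);print(p,q,(T@np.append(q,1))[:3])
E
cp pics/w15.png pics/a.png; python3 -c "
import cv2;im=cv2.imread('pics/w15.png');cv2.imwrite('pics/w15z.png',cv2.resize(im[190:350,240:400],None,fx=3.7,fy=3.7,interpolation=0))"
```

```text
(320, 291) [0.4496 0.2852 0.048 ] [-0.003   0.0012 -0.0302]
(320, 332.5) [0.4642 0.2994 0.048 ] [-0.0234  0.0012 -0.0301]
(321, 240) [0.4328 0.2696 0.048 ] [ 0.0199  0.0016 -0.0302]
(321, 333) [0.4641 0.2999 0.048 ] [-0.0236  0.0016 -0.0301]
```

View pics/w15z.png

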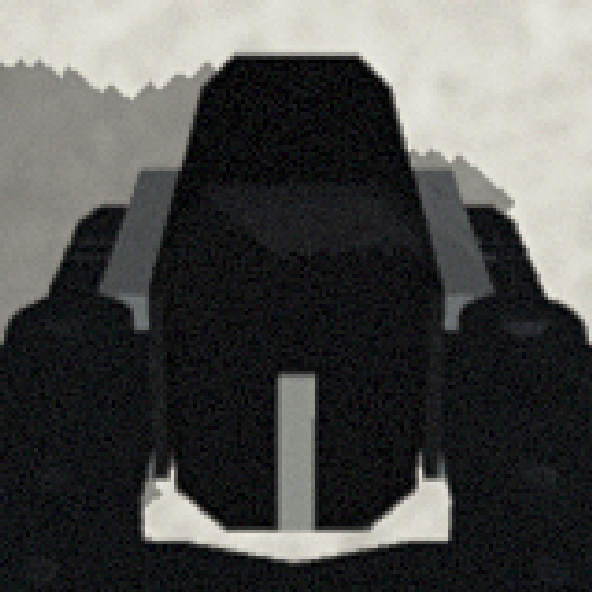

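Emit:
apply_moves:
  commands:
    - {"travel": [0,0,-0.01],"twist": [0,0,0],"claw": 0.0}
    - {"travel": [0,0,-0.03],"twist": [0,0,0],"claw": 0.0}
    - {"travel": [0,0,-0.07],"twist": [0,0,0],"claw": 0.0}
    - {"travel": [0,0,-0.12],"twist": [0,0,0],"claw": 0.0}
    - {"travel": [0,0,-0.15],"twist": [0,0,0],"claw": 0.0}
    - {"travel": [0,0,-0.15],"twist": [0,0,0],"claw": 0.0}
    - {"travel": [0,0,-0.15],"twist": [0,0,0],"claw": 0.0}

```text
clock: 13.25
position: [0.4479, 0.282, 0.1679]
tool_rot: [-3.141, 0.002, -2.373]
force: [-0.4, -0.1, -1.1]
grip_width: 0.0275
```

```bash
python3 snap.py w16; python3 snap.py t16 top
```

```text
13.25 [0.4479 0.282  0.1679] [-3.1411  0.0024 -2.3732] [-0.5572  0.4545 -0.1547  1.9103  0.0967  0.7814  1.5742] [-0.421  -0.1403 -1.108 ] 0.027458280118628914
13.3 [0.4475 0.2817 0.1668] [-3.1414  0.0005 -2.3732] [-0.5573  0.4562 -0.1546  1.911   0.0967  0.781   1.5741] [-0.12    0.14   -1.8179] 0.026881164333099037
```

View pics/w16.png

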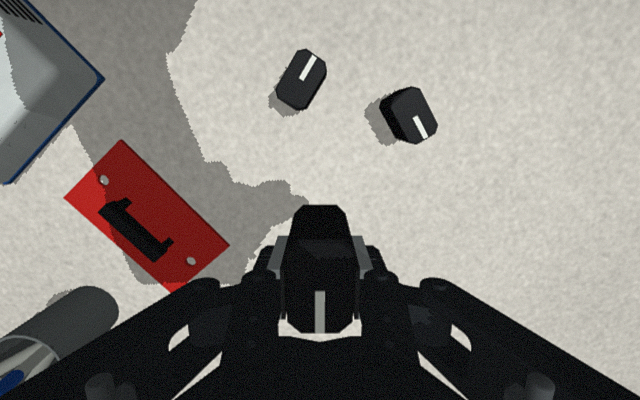

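View pics/t16.png

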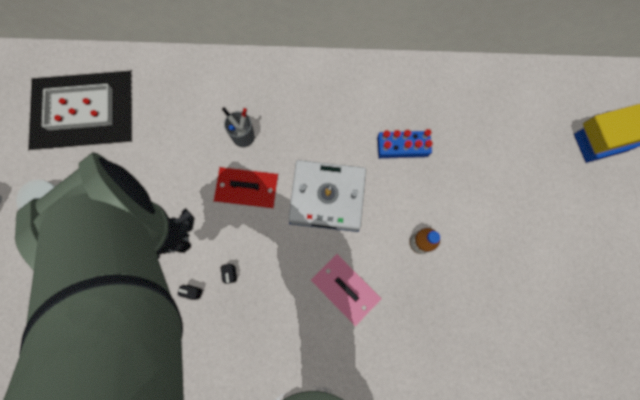

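The knob is held and upright; the view in the grip has not changed since the grasp. Carrying it over the spindle: TCP (0.580, -0.018, 0.15), tool yaw 162°.

Emit:
apply_moves:
  commands:
    - {"travel": [0.02,-0.04,0],"twist": [0,0,8],"claw": 0.0}
    - {"travel": [0.1125,-0.3075,0.015],"twist": [0,0,62],"claw": 0.0}
    - {"travel": [0.1125,-0.3075,0.015],"twist": [0,0,62],"claw": 0.0}
    - {"travel": [0.1125,-0.3075,0.015],"twist": [0,0,62],"claw": 0.0}
    - {"travel": [0.1125,-0.3075,0.015],"twist": [0,0,62],"claw": 0.0}
    - {"travel": [0.1125,-0.3075,0.015],"twist": [0,0,62],"claw": 0.0}
    - {"travel": [0.1125,-0.3075,0.015],"twist": [0,0,62],"claw": 0.0}
    - {"travel": [0.1125,-0.3075,0.015],"twist": [0,0,62],"claw": 0.0}
    - {"travel": [0.1125,-0.3075,0.015],"twist": [0,0,62],"claw": 0.0}
    - {"travel": [0.1125,-0.3075,0.015],"twist": [0,0,62],"claw": 0.0}

```text
clock: 14.35
position: [0.5799, -0.0166, 0.1506]
tool_rot: [-3.141, -0.002, 2.831]
force: [-0.2, 0.8, -0.3]
grip_width: 0.0271
```

```bash
python3 snap.py w17; python3 snap.py s17 scene;  python3 - <<'E'
from h import *
from workcell import bot
move(bot.observe(),[.5804,-.0178,.125],np.radians(162))
E
```

```text
14.35 [ 0.5799 -0.0166  0.1506] [-3.1412 -0.0015  2.8308] [-0.1858  0.5559  0.1592  1.8009 -0.1177  0.7955  1.2924] [-0.2134  0.8488 -0.3388] 0.02712000568252282
14.4 [ 0.58   -0.0164  0.1508] [-3.1415 -0.0011  2.8311] [-0.186   0.5555  0.1591  1.8008 -0.1177  0.7955  1.2924] [ 0.127   0.1404 -0.3684] 0.02743248084857259
travel [-0.0007 -0.0012  0.026 ] twist [ 0.0032 -0.045   0.1922]
```

View pics/w17.png

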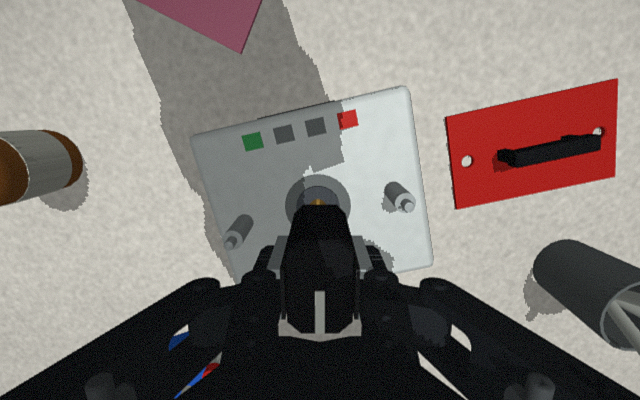

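View pics/s17.png

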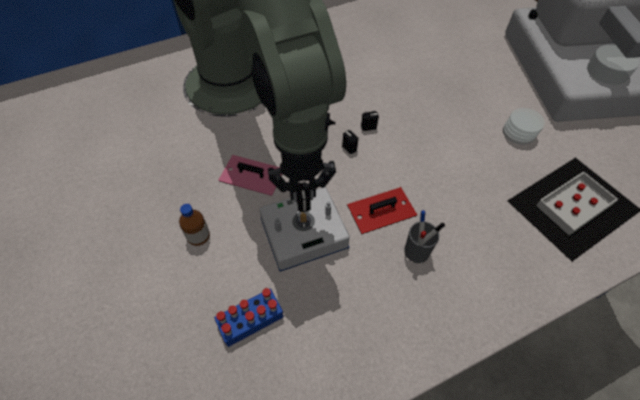

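The knob is over the spindle; the wrist view shows pin tops at about (231,244) and (407,204), with the disc behind the knob at (319,203). Checking the alignment against the pins in this view.

Run:
```python
from h import *
import pickle
o,f=pickle.load(open('pics/w17.pkl','rb'));P=campose(f,o);T=np.linalg.inv(tool_T(o))
a=onz(f,(231,243.5),P,.106);b=onz(f,(406.5,204),P,.106);m=(a+b)/2
print(a,b,m,np.linalg.norm(a-b),"tool",(T@np.append(m,1))[:3])
im=f['frame'];cv2.imwrite('pics/w17z.png',cv2.resize(im[160:280,200:440],None,fx=3.3,fy=3.3,interpolation=0))
```

```text
[ 0.5752 -0.0767  0.106 ] [0.5843 0.0398 0.106 ] [ 0.5797 -0.0185  0.106 ] 0.11676257799901317 tool [-0.0005 -0.0018  0.0446]
```

View pics/w17z.png

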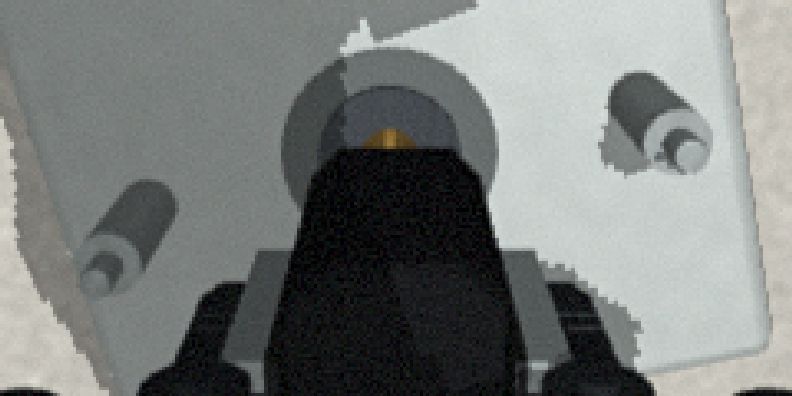

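Emit:
apply_moves:
  commands:
    - {"travel": [-0.0005,-0.002,0.0],"twist": [0,0,0],"claw": 0.0}
    - {"travel": [-0.0005,-0.002,0.02],"twist": [0,0,0],"claw": 0.0}
    - {"travel": [-0.0005,-0.002,0.035],"twist": [0,0,0],"claw": 0.0}
    - {"travel": [-0.0005,-0.002,0.038],"twist": [0,0,0],"claw": 0.0}
    - {"travel": [-0.0005,-0.002,0.038],"twist": [0,0,0],"claw": 0.0}

```text
clock: 14.95
position: [0.5801, -0.0194, 0.1132]
tool_rot: [-3.141, -0.001, 2.829]
force: [-0.2, 0.1, -0.1]
grip_width: 0.0271
```

```bash
python3 snap.py w18; python3 snap.py s18 scene;python3 -c "
import cv2
im=cv2.imread('pics/s18.png');cv2.imwrite('pics/s18z.png',cv2.resize(im[160:280,240:380],None,fx=5,fy=5,interpolation=2))"
```

```text
14.95 [ 0.5801 -0.0194  0.1132] [-3.1413 -0.0006  2.8286] [-0.1725  0.6087  0.1478  1.8244 -0.1283  0.7184  1.3036] [-0.2193  0.084  -0.118 ] 0.02708161512690672
15.0 [ 0.5805 -0.0194  0.1138] [3.1415 0.0003 2.8284] [-0.1726  0.608   0.148   1.8239 -0.1283  0.7186  1.3035] [-0.3739  0.3802  0.4629] 0.027446766343817132
```

View pics/w18.png

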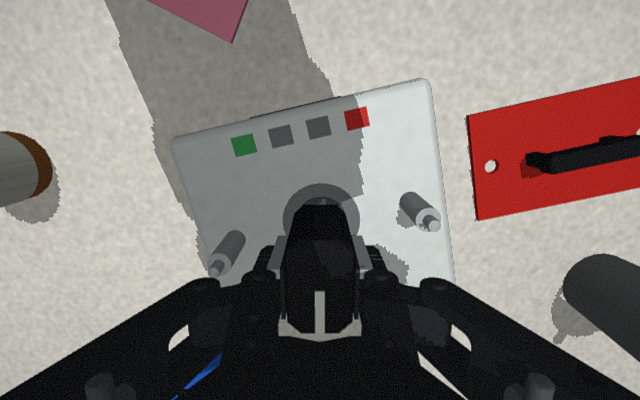

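View pics/s18z.png

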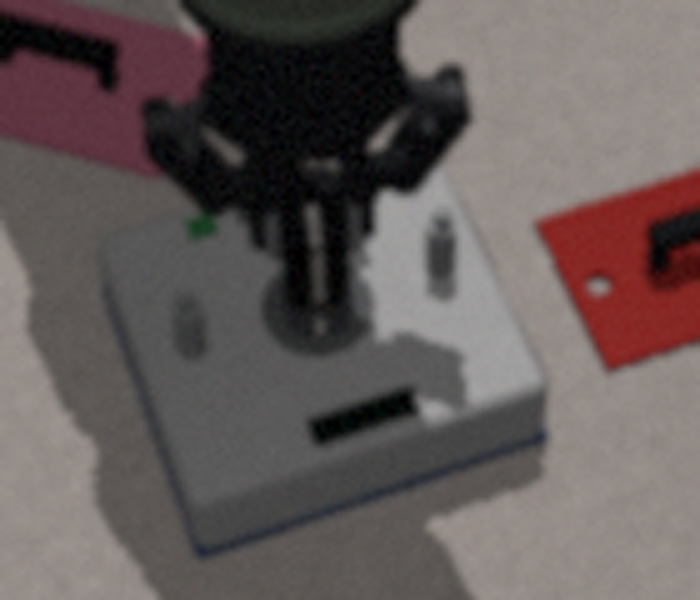

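The scene close-up shows the knob's white side line (315-320, 200-285) directly above the disc mark (320,327), so the alignment looks right. Pushing down gently.

Emit:
apply_moves:
  commands:
    - {"travel": [0,0,0.003],"twist": [0,0,0],"claw": 0.0}
    - {"travel": [0,0,0.006],"twist": [0,0,0],"claw": 0.0}
    - {"travel": [0,0,0.009],"twist": [0,0,0],"claw": 0.0}
    - {"travel": [0,0,0.011],"twist": [0,0,0],"claw": 0.0}
    - {"travel": [0,0,0.012],"twist": [0,0,0],"claw": 0.0}
    - {"travel": [0,0,0.012],"twist": [0,0,0],"claw": 0.0}

```text
clock: 15.65
position: [0.5803, -0.0195, 0.1012]
tool_rot: [-3.141, -0.0, 2.828]
force: [-0.8, -0.5, -1.1]
grip_width: 0.0272
```

```bash
python3 snap.py w19
```

```text
15.65 [ 0.5803 -0.0195  0.1012] [-3.1415 -0.0002  2.8281] [-0.1693  0.6266  0.1437  1.8306 -0.1316  0.6938  1.306 ] [-0.7598 -0.5432 -1.0574] 0.02723877992772654
```

The underside is about 7 mm below the tip height with no vertical force, so the knob is sliding on. Continuing.

Emit:
apply_moves:
  commands:
    - {"travel": [0,0,0.003],"twist": [0,0,0],"claw": 0.0}
    - {"travel": [0,0,0.005],"twist": [0,0,0],"claw": 0.0}
    - {"travel": [0,0,0.007],"twist": [0,0,0],"claw": 0.0}
    - {"travel": [0,0,0.009],"twist": [0,0,0],"claw": 0.0}
    - {"travel": [0,0,0.009],"twist": [0,0,0],"claw": 0.0}
    - {"travel": [0,0,0.009],"twist": [0,0,0],"claw": 0.0}

```text
clock: 16.3
position: [0.5803, -0.0195, 0.0923]
tool_rot: [-3.142, -0.0, 2.828]
force: [0.4, 0.1, -0.1]
grip_width: 0.027
```

```bash
python3 snap.py w20
```

```text
16.3 [ 0.5803 -0.0195  0.0923] [-3.1416 -0.0001  2.828 ] [-0.1669  0.64    0.1405  1.8348 -0.134   0.676   1.308 ] [ 0.3744  0.0805 -0.1186] 0.0270114686421714
```

Emit:
apply_moves:
  commands:
    - {"travel": [0,0,0.002],"twist": [0,0,0],"claw": 0.0}
    - {"travel": [0,0,0.003],"twist": [0,0,0],"claw": 0.0}
    - {"travel": [0,0,0.004],"twist": [0,0,0],"claw": 0.0}
    - {"travel": [0,0,0.005],"twist": [0,0,0],"claw": 0.0}
    - {"travel": [0,0,0.005],"twist": [0,0,0],"claw": 0.0}
    - {"travel": [0,0,0.005],"twist": [0,0,0],"claw": 0.0}

```text
clock: 16.95
position: [0.5804, -0.0194, 0.0874]
tool_rot: [3.142, 0.0, 2.828]
force: [-0.5, -0.5, 4.3]
grip_width: 0.0273
```

```bash
python3 snap.py w21
```

```text
16.95 [ 0.5804 -0.0194  0.0874] [3.1416 0.0002 2.8281] [-0.1657  0.6474  0.1387  1.8369 -0.1352  0.6662  1.309 ] [-0.4503 -0.4829  4.296 ] 0.027335520269677786
```

+4.3 N at TCP 0.087, which matches the spring just starting to compress. Pressing on toward the stop.

Emit:
apply_moves:
  commands:
    - {"travel": [0,0,0.002],"twist": [0,0,0],"claw": 0.0}
    - {"travel": [0,0,0.003],"twist": [0,0,0],"claw": 0.0}
    - {"travel": [0,0,0.004],"twist": [0,0,0],"claw": 0.0}
    - {"travel": [0,0,0.005],"twist": [0,0,0],"claw": 0.0}
    - {"travel": [0,0,0.005],"twist": [0,0,0],"claw": 0.0}
    - {"travel": [0,0,0.005],"twist": [0,0,0],"claw": 0.0}

```text
clock: 17.6
position: [0.5805, -0.0195, 0.0824]
tool_rot: [3.141, 0.0, 2.828]
force: [-0.5, 0.6, 7.0]
grip_width: 0.027
```

```bash
python3 snap.py w22
```

```text
17.6 [ 0.5805 -0.0195  0.0824] [3.1415 0.0003 2.828 ] [-0.1642  0.655   0.1368  1.839  -0.1366  0.6564  1.3101] [-0.5295  0.5696  6.9658] 0.027010964577485204
```

Emit:
apply_moves:
  commands:
    - {"travel": [0,0,0.001],"twist": [0,0,0],"claw": 0.0}
    - {"travel": [0,0,0.002],"twist": [0,0,0],"claw": 0.0}
    - {"travel": [0,0,0.002],"twist": [0,0,0],"claw": 0.0}
    - {"travel": [0,0,0.002],"twist": [0,0,0],"claw": 0.0}

```text
clock: 18.05
position: [0.5807, -0.0195, 0.0813]
tool_rot: [3.141, 0.001, 2.828]
force: [-5.7, 0.7, 23.7]
grip_width: 0.0272
```

```bash
python3 snap.py w23
```

```text
18.05 [ 0.5807 -0.0195  0.0813] [3.1411 0.0009 2.8279] [-0.1637  0.6568  0.1362  1.8394 -0.1371  0.6534  1.3105] [-5.6798  0.7298 23.7165] 0.027184679078130974
```

The force rose sharply to 24 N at TCP 0.081, against 0.082 predicted for fully in, so it is at the stop. Easing off slightly and checking with pictures.

Emit:
apply_moves:
  commands:
    - {"travel": [0,0,-0.0005],"twist": [0,0,0],"claw": 0.0}
    - {"travel": [0,0,-0.0005],"twist": [0,0,0],"claw": 0.0}
    - {"travel": [0,0,-0.0005],"twist": [0,0,0],"claw": 0.0}
    - {"travel": [0,0,-0.0005],"twist": [0,0,0],"claw": 0.0}

```text
clock: 18.5
position: [0.5806, -0.0195, 0.0815]
tool_rot: [3.141, 0.001, 2.828]
force: [-3.7, 1.4, 17.1]
grip_width: 0.027
```

```bash
python3 snap.py w24; python3 snap.py s24 scene; python3 snap.py t24 top
python3 - <<'E'
from h import *
import pickle
im=cv2.imread('pics/s24.png');cv2.imwrite('pics/s24z.png',cv2.resize(im[90:350,170:460],None,fx=2.3,fy=2.3,interpolation=2))
o,f=pickle.load(open('pics/s24.pkl','rb'))
hsv=cv2.cvtColor(f['frame'],cv2.COLOR_BGR2HSV)
m=cv2.inRange(hsv,(0,180,90),(8,255,255))|cv2.inRange(hsv,(174,180,90),(180,255,255))
c=max(cv2.findContours(m,0,2)[0],key=cv2.contourArea);r=cv2.minAreaRect(c)
print("cover ctr",onz(f,r[0],f['pose'],.005))
E
```

```text
18.5 [ 0.5806 -0.0195  0.0815] [3.1412 0.0007 2.828 ] [-0.1639  0.6565  0.1364  1.8394 -0.137   0.654   1.3104] [-3.6692  1.383  17.0557] 0.02699270482856837
18.55 [ 0.5806 -0.0195  0.0814] [3.1412 0.0007 2.828 ] [-0.1639  0.6565  0.1364  1.8394 -0.1369  0.654   1.3104] [-3.802   0.2688 17.3496] 0.026769000103115788
18.6 [ 0.5806 -0.0195  0.0815] [3.1413 0.0007 2.8279] [-0.1639  0.6565  0.1364  1.8394 -0.1369  0.654   1.3104] [-3.2094  0.706  17.1879] 0.026814284824550703
cover ctr [0.6075 0.1833 0.005 ]
```

View pics/s24z.png

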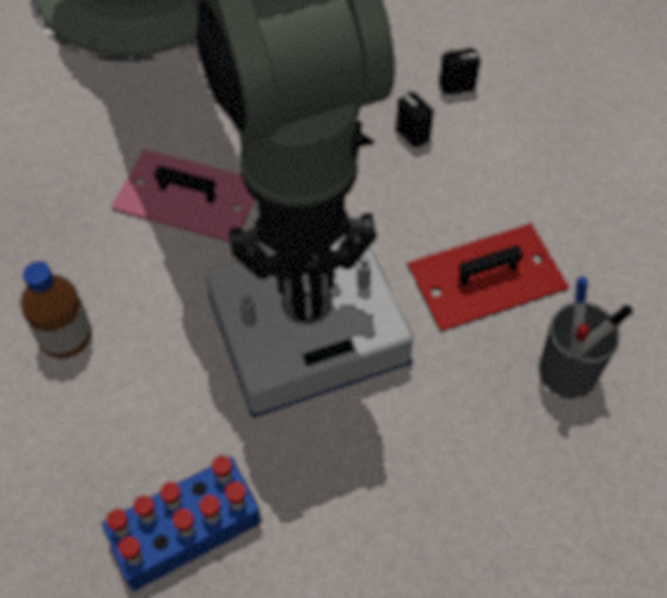

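View pics/w24.png

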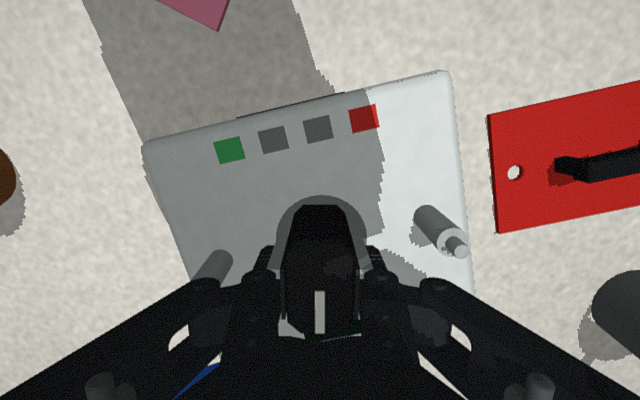

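The last pictures:
- **Knob:** down against the disc, its line still at column 320, rows 291-333, so it has not slipped in the grip. Its underside works out at 0.0815 - 0.0178 = 0.064, i.e. 4 mm above the box.
- **Clearance:** in the scene close-up both posts, at (248,312) and (364,280), are clear of the fingers.
- **Cover:** flat at (0.607, 0.183).
- **Bottle, rack and cup:** standing where they were.

Force is steady at 17 N, so I'm handing in.

Run:
```python
from workcell import bot
print(bot.job_done()); o=bot.observe(); print(o['clock'],o['position'],o['force'],o['grip_width'])
```

```text
the job is handed in; nothing more can be done
None
the job is handed in; nothing more can be done
```

I set the red cover flat on the bench at about (0.607, 0.183), roughly 0.2 m from the spindle, and released it. I then turned the farthest knob about 62° to line up with the spindle's flat, slid it home, and pressed it to the stop. The job was handed in at 18.6 s of the 54 s with the gripper still holding the knob.

**Last checks:**
- **Press depth:** the spring force began at about 4 N, then jumped at the stop and held steady at 17 N. The knob's underside works out 4 mm above the box top, which matches fully pressed. I inferred the depth from force and TCP height, since I could not read the spindle's travel directly.
- **Grip and fit:** the fingers read 27 mm on the 28 mm knob, and it had not slipped. The spindle's flat direction was estimated at -18°, with readings from -15° to -22°. The knob slid on without any vertical force, and just before insertion its white line stood over the disc mark.
- **Other objects:** the bottle, rack and cup looked unmoved in the final scene picture.

**Disagreements:** the pin heights triangulated 2–3 mm low and the spindle disc about 7 mm low against the given sizes. The measured spindle centre varied by 1–2 mm between views.

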